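Close the jar case and stack the cartons on it

TASK

Gently lower the lid of the open jar case until it is fully shut. Then take the two closed cartons from the sloping rack and stack them on the lid, the larger one first and the smaller one on top of it, each centred and square with its long side along the lid's hinge; set them down rather than dropping them, and leave everything else on the table where it stands.

Things in the scene. Friction and masses are not known exactly. Their poses are not given: they have to be found in the camera images.
- case: cardboard jar case filled with six small jars, fixed to the table, 124 mm (x) by 170 mm (y) by 85 mm high without the lid, walls 5 mm; origin at the centre of its underside, x from its front to its hinge side, y along the hinge, z up. It may stand on either side of the table
- case_top (a point): point on the case's vertical axis at the height of the closed lid's upper face, 91.5 mm above the table: centre of the place for the cartons; axes as the case
- lid (a joint): opening angle of the case's lid in rad: 0 shut, about 1.57 upright, grows as it opens (to 2.0); a stiff crease, it stays where it is left
- lid_hinge (a point): middle of the lid's hinge line, at the case's far upper edge (62 mm along the case's x from its centre, 85.5 mm high); turns with the lid: its x points from the lid's front edge to the hinge, y along the hinge, z out of the lid's outer face
- lid_front (a point): middle of the lid's front edge, on its outer face. The lid is a flat cardboard panel 6 mm thick, 130 mm from hinge to front edge, 170 mm wide, its outer face 6 mm off the hinge line; a 23 mm lip, 4 mm thick, turns down from its front edge and ends up outside the case's front wall when shut. Axes as lid_hinge
- rack: steel rack fixed to the table, 250 mm wide (y), its deck 140 mm long and sloping 0.56 rad (32 degrees), low end towards its -x; origin on the table under the deck's centre, where the deck's upper face is 66 mm high; z up. A lip 14 mm high stops the cartons at the low end; a rib 6 mm high at y = 0 parts two lanes with middles about 64 mm either side
- carton_large: closed, taped plain cardboard carton, 100 by 66 mm, 55 mm high, about 0.35 kg; it lies in one of the rack's two lanes (either one), parallel to the sloping deck. Origin at the centre of its underside, x along its 100 mm length (up the slope), y along its width, z out of its taped top
- carton_small: closed, taped plain cardboard carton, 100 by 46 mm, 40 mm high, about 0.22 kg; it lies in one of the rack's two lanes (either one), parallel to the sloping deck. Origin at the centre of its underside, x along its 100 mm length (up the slope), y along its width, z out of its taped top
- jar_mid: amber glass jar with a black screw cap, 54 mm diameter, 82 mm high, standing between the case and the rack; a bystander; origin at the centre of its underside
- jar_back: amber glass jar with a black screw cap, 54 mm diameter, 82 mm high, standing behind the case's lid; a bystander; origin at the centre of its underside
- jar_front: amber glass jar with a black screw cap, 54 mm diameter, 82 mm high, standing in front of the case; a bystander; origin at the centre of its underside
- jar_rack: amber glass jar with a black screw cap, 54 mm diameter, 82 mm high, standing in front of the rack; a bystander; origin at the centre of its underside
- bottle: tall clear plastic bottle with a white cap, 58 mm diameter, 190 mm high, standing between the case and the rack towards the back; a bystander; origin at the centre of its underside
- tape_roll: cardboard ring of a tape roll lying flat, 90 mm diameter, 48 mm high, at the left; a bystander; origin at the centre of its underside
- spatula: spatula with a white handle lying flat at the right, along x; a bystander; origin under its middle
- bowl: small steel bowl, 96 mm diameter, 45 mm high, at the back; a bystander; origin at the centre of its underside
Mind the look-alikes: they are no part of the job. Leave any pink, purple or yellow look-alike of the carton_large alone.

How it is judged (in metres and radians):
On the way, in this order (a step that is already met when the one before it is completed fails the run):
1. the lid is fully shut (value of joint lid below 0.05 rad), for 0.2 s.
2. the large carton stands centred and square on the shut lid, let go (value of joint lid below 0.05 rad and horizontal distance between carton_large and case_top below 0.015 m and z of carton_large in the frame of case between 0.0855 and 0.0975 m and angle between the x axis of carton_large and the y axis of case, either way round below 0.14 rad and angle between carton_large's own z axis and vertical below 0.06 rad and contact force between the fingers and carton_large below 0.1 N and linear speed of carton_large below 0.02 m/s), for 0.2 s.
At the end, for the whole second after the job is handed in: the lid is shut (under 0.05 rad), the large carton stands upright on it within 15 mm of its centre and 0.14 rad of square, long side along the hinge, and the small carton stands upright on the large one within 15 mm of its centre and 0.14 rad of square with the case, all at rest and released (all of step 2 and horizontal distance between carton_small and carton_large below 0.015 m and z of carton_small in the frame of case between 0.1385 and 0.1545 m and angle between the x axis of carton_small and the y axis of case, either way round below 0.14 rad and angle between carton_small's own z axis and vertical below 0.06 rad and linear speed of carton_small below 0.02 m/s and contact force between the fingers and carton_small below 0.1 N); the robot touches nothing.
It fails at once if the lid slams shut (faster than 3.5 rad/s when nearly closed) (value of joint lid below 0.3 rad and velocity of joint lid below -3.5 rad/s).
It fails at once if the large carton is dropped or thrown (over 0.6 m/s while not held) (contact force between the fingers and carton_large below 0.1 N and linear speed of carton_large above 0.6 m/s).
It fails at once if the small carton is dropped or thrown (over 0.6 m/s while not held) (contact force between the fingers and carton_small below 0.1 N and linear speed of carton_small above 0.6 m/s).
It fails at once if a bystander is moved by more than 30 mm or knocked over (distance of any of jar_mid, jar_back, jar_front, jar_rack, bottle, tape_roll, spatula, bowl from where it was at the start of the episode above 0.03 m or angle between any of jar_mid, jar_back, jar_front, jar_rack, bottle, tape_roll, bowl's own z axis and vertical above 0.5 rad).
It also fails if it takes over 72 s, if anything falls off the work surface, if the arm or the gripper's body presses on something with over 40 N, if the wrist force passes 120 N, or if a joint passes its speed limit or range.

ROBOT

A 6-joint arm with a two-finger parallel gripper is mounted at the origin on the work surface. World frame = base frame: x ahead of the robot, y to its left, z up, the work surface at z = 0. Lengths are in m, angles in degrees, forces in N, time in s.
With the tool pointing down it reaches from about 0.3 to 0.75 m from the base axis. Payload 8.5 kg.
Tool frame: the origin (TCP) lies between the finger pads; the fingertips stand 17 mm ahead of it and the grasp point (between the pads) lies 2 mm behind it; z points along the fingers, y is the direction in which the jaws open and shut (so a half turn about z gives the same grasp; the last joint's range is limited). The gripper opens to 85 mm and grips with 20 to 120 N. Pads are 22 mm wide; open, the fingers measure 114 mm over their backs; the gripper's body (76 mm by 85 mm) begins 54 mm behind the grasp point. The pads swing forward as they close: fully open they stand 13 mm farther back than shut.
Start: joints at [64.498, 21.807, 74.336, -0, 83.858, -12.336], TCP at [0.125, 0.536, 0.248] pointing down, gripper open.
Joint ranges: [-178.18, 178.18], [-50.72, 133.34], [12.68, 142.11], [-81.47, 261.47], [9.98, 163.14], [-165.26, 165.26]. Speed limits (degrees/s): [136.94, 136.94, 180, 180, 180, 180].

INTERFACE

Orientations are given as a 3x3 rotation matrix whose columns are the frame's x, y, z axes.
In Python, from rig import readout, eyes, env gives the robot as it stands.
- The arm moves only by the tool arm_command, never from a script. Its argument "rows" is text: rows parted by semicolons, each of 7 numbers parted by spaces: the closure, from 0 (fully open) to 1 (shut), then the shift along the tool's x, y, z in mm, then the turn, a rotation vector about the tool's x, y, z in degrees. In form: grip dx dy dz rx ry rz; .... A call has 1 to 5 rows; each row shifts and turns the commanded pose from where the row before left it, along the tool's axes as they then stand; what a row does not reach is not made up. A row lasts 1/12 s, in which the tool goes at most 41.7 mm and 7.16 degrees, less where a joint would pass 70% of its speed; a pose out of reach is approached as far as the arm can. A call with a gripper value outside its range is refused whole. The fingers move at their own pace and stop on an object; "squeeze" is the grip in N (left out, the last holds). Time passes only in rows, so rows that do not move let the fingers close. It gives the time, the measured TCP pose, the force and the opening at its end, in the units of the state.
- readout.observe(): the state, without advancing time (a new reading comes with each control period).
- eyes.get_image(name): name is "scene" or "top"; returns the picture (420x560x3 uint8, red, green, blue); there is no depth.
- eyes.camera_model(name): a dict with "mtx" (3x3 intrinsics, pixels), "view" (4x4, takes a point from world to camera coordinates). Camera axes: x right, y up, looking along -z (the intrinsics and any distortion apply to the point x, -y, -z); pixel columns grow to the right and rows downward; lengths in m; the calibration is good to about 2 mm. A picture is of the moment at which its call begins. camera_model takes no time and is no camera call.
- env.close_job(): hands the job in, once; it reports no verdict.
The state is a dict: "time_s": time; "q": joint angles; "qvel": joint speeds; "joint_efforts": joint torques, N m; "position": TCP position; "tool_rot": TCP orientation; "ft_force": force on the tool from outside, world axes, zero at the start; "wrist_torque": the same for the moment, N m; "grip_width": finger opening in m.
Only numpy, scipy, OpenCV 4.12 (cv2) and the standard library are available. Lean on these libraries where they do the work, as an engineer would, in place of code of your own. Each camera call takes 0.05 s, during which the arm holds its last target. There are 200 camera calls.

## Working session

There is one attempt and no reset: what is moved stays moved. The work goes in short steps, Python scripts to look and compute and a tool call to move; the robot and the scene stay as the last step left them, time stands still between calls to the robot, and variables do not carry over. Pictures are saved under pics/ and viewed, about 8 in all and at most 12, crops included, and the job is handed in when it is done.

Besides the shell and the picture viewer there is one more tool, called after "Call:" as a command line: name --argument value ..., lists and objects as JSON in quotes. arm_command: Moves the arm, as the interface text tells. Its arguments: {"type":"object","properties":{"rows":{"type":"string"},"squeeze":{"type":"number"}},"required":["rows"]}

```bash
ls; mkdir -p pics; python3 - <<'E'
from rig import readout, eyes, env
import cv2,numpy as np
np.set_printoptions(precision=4,suppress=True)
print(readout.observe())
for n in("scene","top"):
    im=eyes.get_image(n); cv2.imwrite(f"pics/{n}0.png",im[:,:,::-1]); np.save(f"pics/{n}0.npy",im)
    print(eyes.camera_model(n))
E
```

```text
pics
{'time_s': 0.0, 'q': array([ 64.4985,  21.8422,  74.3857,   0.0009,  83.8581, -12.3328]), 'qvel': array([ 0.1076,  0.0143,  0.1034,  0.0466,  0.0726, -0.1434]), 'joint_efforts': array([  0.0021, -44.8448, -23.1281,  -0.0001,   0.0047,  -0.    ]), 'position': array([0.1252, 0.5353, 0.2477]), 'tool_rot': array([[-0.9737,  0.2278, -0.0007],
       [ 0.2278,  0.9737, -0.0013],
       [ 0.0003, -0.0015, -1.    ]]), 'ft_force': array([-0.2138, -0.7267, -0.4633]), 'wrist_torque': array([ 0.0565,  0.0204, -0.0942]), 'grip_width': 0.08546146434036482}
{'mtx': array([[409.6126,   0.    , 277.6819],
       [  0.    , 409.6126, 206.9844],
       [  0.    ,   0.    ,   1.    ]]), 'view': array([[-0.8055,  0.5924, -0.0152,  0.4172],
       [-0.4228, -0.5565,  0.7153,  0.1616],
       [ 0.4153,  0.5826,  0.6987, -1.4929],
       [ 0.    ,  0.    ,  0.    ,  1.    ]])}
{'mtx': array([[433.4105,   0.    , 278.6164],
       [  0.    , 433.4105, 215.2562],
       [  0.    ,   0.    ,   1.    ]]), 'view': array([[ 0.0022, -1.    , -0.0054,  0.0131],
       [ 0.9951,  0.0017,  0.099 , -0.5449],
       [-0.099 , -0.0056,  0.9951, -1.3626],
       [ 0.    ,  0.    ,  0.    ,  1.    ]])}
```

View pics/scene0.png

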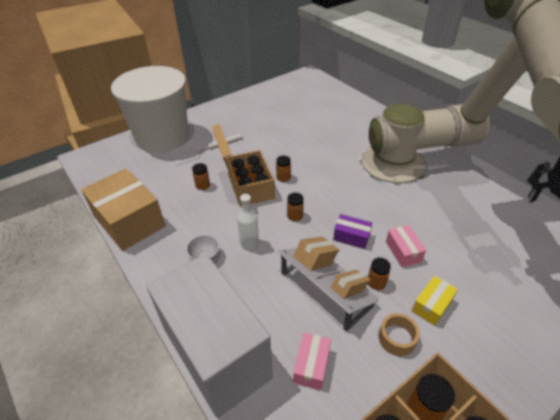

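View pics/top0.png

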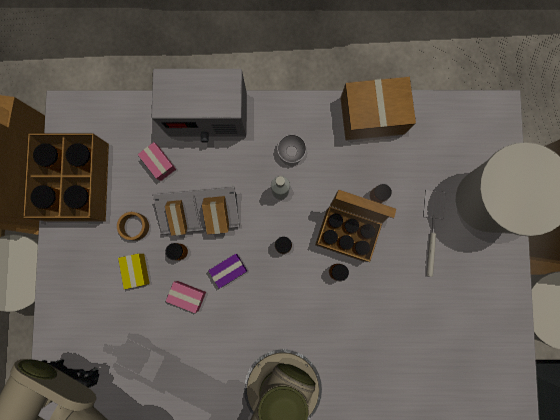

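The scene view shows the open case around (250,178) with its lid at (222,145). The brown cartons on the rack are the large one at about (317,253) and the small one at about (350,284).

In the top view, the case is at (348,238) and the lid at (363,205). The large carton is at (215,215) and the small one at (175,217).

Look-alikes in the top view: pink (157,161), pink (185,296), purple (228,271) and yellow (133,271). I want the two plain brown cartons on the rack. A close crop should confirm that.

```bash
python3 - <<'E'
import cv2,numpy as np
def crop(n,x,y,w,h,s):
    im=np.load(f"pics/{n}0.npy")[y:y+h,x:x+w,::-1]
    return cv2.resize(im,None,fx=s,fy=s,interpolation=cv2.INTER_CUBIC)
a=np.hstack([crop("top",145,180,100,75,4),crop("top",310,180,100,75,4)])
b=np.hstack([crop("scene",280,225,100,75,4),crop("scene",195,120,100,75,4)])
cv2.imwrite("pics/crop1.png",np.vstack([a,b]))
E
```

```text
(no output)
```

View pics/crop1.png

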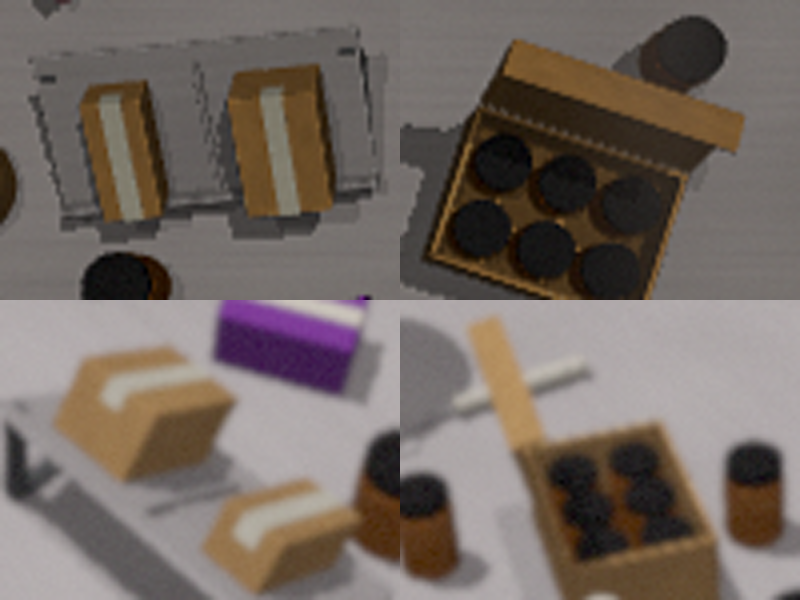

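The crop confirms it: two plain brown, taped cartons on the rack, the wider (large) one in the right lane and the narrower (small) one in the left lane. The lid is about upright with its lip band facing up. Next I'll fit poses from the corner picks in both views.

```bash
cat > h.py <<'E'
import numpy as np, cv2
from rig import readout, eyes, env
from scipy.spatial.transform import Rotation as R
from scipy.optimize import least_squares
np.set_printoptions(precision=4,suppress=True)
CAM={n:eyes.camera_model(n) for n in("top","scene")}
def proj(n,P):
    c=CAM[n]; P=np.atleast_2d(P); p=P@c["view"][:3,:3].T+c["view"][:3,3]; p=p*[1,-1,-1]
    q=p@c["mtx"].T; return q[:,:2]/q[:,2:]
def Rz(a): return R.from_euler("z",a).as_matrix()
E
cat > fit.py <<'E'
from h import *
def px(n,o,pts): return np.array([(o[0]+(x-0.)/4-.375,o[1]+(y-0.)/4-.375) for x,y in pts])
# case
def lidpt(t,r,y,o): # r from hinge, o outward offset
    return np.array([.062-r*np.cos(t)+o*np.sin(t), y, .0855+r*np.sin(t)+o*np.cos(t)])
def casem(p,z=.085):
    x,y,a,t=p; T=lambda P:(Rz(a)@np.array(P).T).T+[x,y,0]
    top=T([(.062,.085,z),(.062,-.085,z),(-.062,.085,z),lidpt(t,.13,.085,.006),lidpt(t,.13,-.085,.006),lidpt(t,.13,.085,-.023),lidpt(t,.13,-.085,-.023)])
    sc=T([(.062,-.085,z),(-.062,-.085,z),(-.062,.085,z),lidpt(t,.13,-.085,.006),lidpt(t,.13,-.085,-.023),lidpt(t,.13,.085,-.023)])
    return top,sc
tp=px("top",(310-100,180),[(475,112),(687,175),(430,257),(512,40),(743,115),(505,75),(737,150)])
sp=px("scene",(195-100,120-75),[(525,450),(660,425),(715,545),(470,325),(500,317),(545,440)])
f=lambda p:np.concatenate([(proj("top",casem(p)[0])-tp),(proj("scene",casem(p)[1])-sp)]).ravel()
s=least_squares(f,[.5,-.18,-.3,1.6],loss="soft_l1"); print("case x y yaw lid",s.x,np.degrees(s.x[2])); print(f(s.x).reshape(-1,2).round(1).tolist())
# cartons
def box(p,W,H):
    x,y,z,a,b=p; M=Rz(a)@R.from_euler("y",-b).as_matrix()
    L=.05; W=W/2
    k={'ul':(L,W,H),'ur':(L,-W,H),'dl':(-L,W,H),'dr':(-L,-W,H),'bul':(L,W,0),'bur':(L,-W,0),'bdl':(-L,W,0)}
    return {i:M@np.array(v)+[x,y,z] for i,v in k.items()}
def fitbox(T,S,W,H,x0):
    tp=px("top",(145,180),list(T.values())); sp=px("scene",(280,225-75),list(S.values()))
    def f(p):
        b=box(p,W,H); return np.append(np.concatenate([proj("top",[b[i] for i in T])-tp,proj("scene",[b[i] for i in S])-sp]).ravel(),[(p[4]-.56)*100,(p[2]-.066-np.tan(.56)*0)*0])
    s=least_squares(f,x0,loss="soft_l1"); print("carton x y z yaw pitch",s.x); print(f(s.x)[:-2].reshape(-1,2).round(1).tolist())
fitbox(dict(ul=(230,100),ur=(325,96),dl=(248,216),dr=(333,208),bul=(238,75),bur=(318,66)),
 dict(ur=(85,355),dr=(175,347),dl=(235,402),ul=(150,410),bul=(130,480),bur=(55,428),bdl=(212,465)),.066,.055,[.6,.2,.07,.0,.56])
fitbox(dict(ul=(82,105),ur=(150,100),dl=(105,220),dr=(165,215),bul=(92,88),bur=(147,80)),
 dict(ur=(240,490),dr=(310,482),dl=(358,520),ul=(285,530),bul=(258,592),bur=(203,545)),.046,.040,[.6,.3,.07,.0,.56])
# bystander axes: jar_back cap (383,191), jar_front(339,272), jar_mid(283,245), jar_rack(177,252), bottle cap(280,182)
for nm,uv,z in(("jback",(382,192),.082),("jfront",(339,271),.082),("jmid",(283,245),.082),("jrack",(175,252),.082),("bottle",(280,181),.19)):
    g=least_squares(lambda p:(proj("top",[p[0],p[1],z])-uv).ravel(),[.5,0]); print(nm,g.x)
E
python3 fit.py
```

```text
case x y yaw lid [ 0.4837 -0.2017 -0.3257  1.7811] -18.660540078335195
[[0.6, -2.2], [0.4, -0.2], [-0.8, -0.2], [-0.0, -0.8], [0.4, -0.1], [-1.1, -0.3], [-0.5, 0.6], [-0.5, -0.8], [0.8, -1.6], [1.7, -1.4], [-1.1, 0.6], [-0.0, -0.7], [0.9, -0.7]]
carton x y z yaw pitch [0.5538 0.2076 0.0604 0.0815 0.5603]
[[-0.3, 0.5], [-1.9, -0.3], [0.0, 0.9], [0.2, 1.2], [-0.1, -0.8], [1.2, -0.2], [0.2, 0.1], [-0.5, -0.6], [2.1, -0.6], [2.1, 1.2], [-2.0, 1.3], [-0.8, -0.9], [-1.1, 0.1]]
carton x y z yaw pitch [0.5426 0.3293 0.0645 0.083  0.5688]
[[-0.3, 0.5], [-2.0, 0.5], [0.0, 0.8], [-0.1, 0.8], [-0.3, -0.9], [0.9, -0.1], [-3.0, 0.7], [-0.0, -2.4], [1.7, -1.0], [0.1, 2.5], [-0.7, 0.2], [-0.9, -0.0]]
jback [ 0.6122 -0.3056]
jfront [ 0.3695 -0.17  ]
jmid [0.448  0.0002]
jrack [0.426  0.3304]
bottle [0.6268 0.0095]
```

The two carton fits share the same yaw and lie close to the deck height. I'll refine them jointly, with both on the deck, using silhouettes in both views.

```bash
cat > sil.py <<'E'
from h import *
from scipy.optimize import minimize
S=4
rois={"top":(145,180,100,75),"scene":(280,225,100,75)}
def mask(n,f="0"):
    x,y,w,h=rois[n]; im=np.load(f"pics/{n}{f}.npy")[y:y+h,x:x+w]
    im=cv2.resize(im,None,fx=S,fy=S,interpolation=cv2.INTER_CUBIC).astype(int)
    m=((im[...,0]-im[...,2])>25).astype(np.uint8)
    k=np.ones((25,25),np.uint8); m=cv2.morphologyEx(m,cv2.MORPH_CLOSE,k) # fills the tape
    n_,l,st,_=cv2.connectedComponentsWithStats(m); o=np.zeros_like(m)
    return m
def hull(n,P):
    x,y,w,h=rois[n]; q=(proj(n,P)+.5-[x,y])*S
    m=np.zeros((h*S,w*S),np.uint8); cv2.fillConvexPoly(m,np.round(cv2.convexHull(q.astype(np.float32))*16).astype(np.int32),1,cv2.LINE_AA,4); return m
def verts(x,y,z,a,b,W,H):
    M=Rz(a)@R.from_euler("y",-b).as_matrix()
    return np.array([M@[i*.05,j*W/2,k*H] for i in(-1,1) for j in(-1,1) for k in(0,1)])+[x,y,z]
E
cat > s1.py <<'E'
from sil import *
M={n:mask(n) for n in rois}
for n in rois:  # keep region near cartons
    g=np.maximum(hull(n,verts(.554,.2076,.0604,.082,.56,.066,.055)),hull(n,verts(.5426,.3293,.0604,.082,.56,.046,.04)))
    M[n]=M[n]&cv2.dilate(g,np.ones((25,25),np.uint8)); print(n,M[n].sum(),g.sum())
def cost(p,full=False):
    xl,yl,xs,ys,z,a=p; c=[]
    for n in rois:
        g=hull(n,verts(xl,yl,z,a,.56,.066,.055))|hull(n,verts(xs,ys,z,a,.56,.046,.04))
        c.append((g!=M[n]).sum())
    return c if full else sum(c)
p0=np.array([.5538,.2076,.5426,.3293,.060,.082])
best=None
for z in(.060,.056):
    p0[4]=z
    s=minimize(cost,p0,method="Nelder-Mead",options=dict(initial_simplex=np.vstack([p0]+[p0+d for d in np.diag([.005,.005,.005,.005,.004,.04])]),maxiter=500,xatol=1e-5,fatol=1))
    print(s.x,s.fun,cost(s.x,True))
    if best is None or s.fun<best.fun: best=s
p=best.x; out=[]
for n in rois:
    g=hull(n,verts(p[0],p[1],p[4],p[5],.56,.066,.055))|hull(n,verts(p[2],p[3],p[4],p[5],.56,.046,.04))
    out.append(np.dstack([g*255,M[n]*255,0*g]))
cv2.imwrite("pics/sil.png",np.hstack(out))
E
python3 s1.py
```

```text
top 23125 24243
scene 30830 31154
[0.5564 0.2089 0.5442 0.3312 0.0645 0.0901] 4606.0 [np.int64(1434), np.int64(3172)]
[0.5565 0.2089 0.5445 0.3311 0.0645 0.0879] 4602.0 [np.int64(1467), np.int64(3135)]
```

View pics/sil.png

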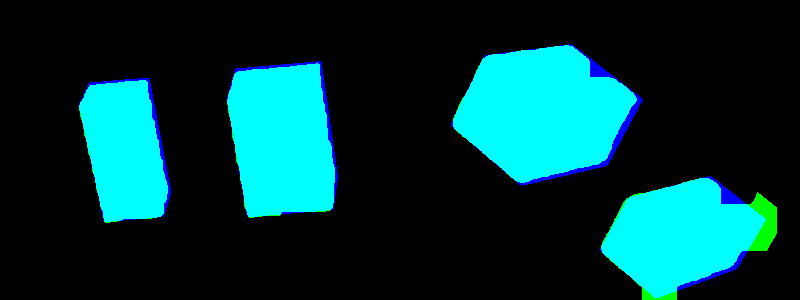

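The overlay is tight: green and blue coincide to about 1 px in both views, and the missing corners are only mask-morphology artefacts. The large carton is in the right lane at (0.556, 0.208) and the small one in the left lane at (0.544, 0.331), yaw 5°. Next I'll plan the lid motion.

```bash
cat >> h.py <<'E'
C=np.array([.4837,-.2017]); CA=-.3257
def cw(x,y,z,C=C,a=CA): return np.append(C+Rz(a)[:2,:2]@[x,y],z)
def down(yaw): # tool pointing down, jaw axis (tool y) at yaw
    y=np.array([np.cos(yaw),np.sin(yaw),0]); z=np.array([0,0,-1.]); return np.column_stack([np.cross(y,z),y,z])
def plan(wps,grip,p=None,M=None):
    """wps: (pos,R,step_mm,step_deg); prints rows, 5 per line"""
    o=readout.observe(); p=o["position"] if p is None else p; M=o["tool_rot"] if M is None else M
    p=p.copy(); M=M.copy(); rows=[]
    for P,Q,sm,sd in wps:
        d=np.linalg.norm(P-p)*1e3; a=np.degrees(np.linalg.norm(R.from_matrix(M.T@Q).as_rotvec()))
        n=max(1,int(np.ceil(max(d/sm,a/sd)-.05)))
        for k in range(n):
            f=1/(n-k); t=np.round(M.T@(P-p)*f*1e3,1); r=np.round(np.degrees(R.from_matrix(M.T@Q).as_rotvec())*f,1)
            p=p+M@t*1e-3; M=M@R.from_rotvec(r,degrees=True).as_matrix(); rows.append(f"{grip} "+" ".join(f"{v:g}" for v in np.append(t,r)+0))
    for i in range(0,len(rows),5): print("; ".join(rows[i:i+5]))
    return p,M
E
python3 - <<'E'
from h import *
D=down(CA)
p,M=plan([(np.array([.36,.16,.30]),down(.6),38,7),(cw(.135,.005,.30),D,38,7),(cw(.135,.005,.185),D,30,7)],1)
print("lid")
w=[]
for t in np.linspace(1.78,0,17):
    r=.085+.022*min(1,(1.78-t)/.8); w.append((cw(.062-r*np.cos(t)+.006*np.sin(t)+.015,.005,.0855+r*np.sin(t)+.006*np.cos(t)+.017-(.001 if t==0 else 0)),D,45,7))
plan(w,1,p,M)
E
```

```text
1 -26.2 -26 -4.3 0 0 3.5; 1 -27.7 -24.4 -4.3 0 0 3.5; 1 -29.2 -22.6 -4.3 0 0 3.5; 1 -30.5 -20.8 -4.3 0 0 3.6; 1 -31.7 -18.8 -4.3 0 0 3.5
1 -32.8 -16.9 -4.3 0 0 3.6; 1 -33.8 -14.8 -4.4 0 0 3.5; 1 -34.6 -12.7 -4.3 0 0 3.6; 1 -35.4 -10.5 -4.4 0 0 3.5; 1 -35.9 -8.3 -4.3 0 0 3.6
1 -36.4 -6 -4.4 0 0 3.5; 1 -36.7 -3.8 -4.3 -0.1 0 3.6; 1 -36.4 -1.3 0 0 0 4.1; 1 -36.4 1.3 0 0 0 4.1; 1 -36.2 3.9 0 0 0 4.1
1 -35.8 6.5 0 0 0 4.1; 1 -35.3 9.1 0 0 0 4.1; 1 -34.6 11.6 0 0 0 4.1; 1 -33.6 14 0 0 0 4.1; 1 -32.5 16.4 0 0 0 4
1 -31.3 18.6 0 0 0 4.1; 1 -29.9 20.8 0.1 0 0 4; 1 -28.4 22.8 0 0 0 4.1; 1 -26.7 24.8 0.1 0 0 4; 1 -25 26.6 0 0 0 4.1
1 0 0 28.8 0 0 0; 1 0 0 28.7 0 0 0; 1 0 0 28.8 0 0 0; 1 0 -0.1 28.7 0 0 0
lid
1 0 -34.5 0.6 0 0 0; 1 0 -8.9 -5.1 0 0 0; 1 0 -9.8 -4.2 0 0 0; 1 0 -10.5 -3 0 0 0; 1 0 -11.2 -1.8 0 0 0
1 0 -11.5 -0.4 0 0 0; 1 0 -11.9 1 0 0 0; 1 0 -12 2.5 0 0 0; 1 0 -10.4 5.9 0 0 0; 1 0 -9.2 7.5 0 0 0
1 0 -8.4 8.5 0 0 0; 1 0 -7.4 9.3 0 0 0; 1 0 -6.3 10.1 0 0 0; 1 0 -5.1 10.8 0 0 0; 1 0 -4 11.2 0 0 0
1 0 -2.6 11.7 0 0 0; 1 0 -1.3 12.8 0 0 0
```

Call:
arm_command --rows "1 -26 -26 -4.3 0 0 3.5; 1 -28 -24 -4.3 0 0 3.5; 1 -29 -23 -4.3 0 0 3.5; 1 -30.5 -21 -4.3 0 0 3.6; 1 -32 -19 -4.3 0 0 3.5"

```text
time_s: 0.52
position: [0.2234, 0.377, 0.2697]
tool_rot: [[-0.858, 0.514, -0.0], [0.514, 0.858, -0.0], [0.0, -0.001, -1.0]]
ft_force: [0.8, -0.7, 0.3]
grip_width: 0.025
```

Call:
arm_command --rows "1 -33 -17 -4.3 0 0 3.6; 1 -34 -15 -4.3 0 0 3.5; 1 -34.5 -12.5 -4.3 0 0 3.6; 1 -35.5 -10.5 -4.3 0 0 3.5; 1 -36 -8 -4.3 0 0 3.6"

```text
time_s: 0.93
position: [0.3217, 0.2204, 0.2915]
tool_rot: [[-0.66, 0.752, -0.0], [0.752, 0.66, -0.0], [0.0, -0.0, -1.0]]
ft_force: [0.8, 0.3, 0.5]
grip_width: -0.0002
```

Call:
arm_command --rows "1 -36.5 -6 -4.3 0 0 3.5; 1 -36.5 -4 -4.3 0 0 3.6; 1 -36.5 -1.3 0 0 0 4.1; 1 -36.5 1.3 0 0 0 4.1; 1 -36 4 0 0 0 4.1"

```text
time_s: 1.35
position: [0.4193, 0.0653, 0.2999]
tool_rot: [[-0.372, 0.928, -0.0], [0.928, 0.372, 0.0], [0.0, -0.0, -1.0]]
ft_force: [0.6, 1.0, -0.7]
grip_width: -0.0001
```

Call:
arm_command --rows "1 -36 6.5 0 0 0 4.1; 1 -35 9 0 0 0 4.1; 1 -34.5 11.5 0 0 0 4.1; 1 -33.5 14 0 0 0 4.1; 1 -32.5 16.5 0 0 0 4"

```text
time_s: 1.77
position: [0.5167, -0.0881, 0.2996]
tool_rot: [[-0.025, 1.0, -0.001], [1.0, 0.025, 0.0], [0.0, -0.001, -1.0]]
ft_force: [0.4, 0.4, 0.7]
grip_width: -0.0003
```

Call:
arm_command --rows "1 -31 18.5 0 0 0 4.1; 1 -30 21 0 0 0 4; 1 -28.5 23 0 0 0 4.1; 1 -27 25 0 0 0 4; 1 -25 26.5 0 0 0 4.1"

```text
time_s: 2.18
position: [0.6145, -0.2423, 0.2993]
tool_rot: [[0.324, 0.946, -0.001], [0.946, -0.324, 0.001], [0.0, -0.001, -1.0]]
ft_force: [0.5, 0.5, -0.2]
grip_width: 0.0004
```

```bash
python3 - <<'E'
from h import *
o=readout.observe();print(o["time_s"],o["position"],o["q"],o["grip_width"],o["ft_force"],"want",cw(.135,.005,.30)); print(o["tool_rot"],down(CA))
for n in("scene","top"):
    im=eyes.get_image(n); np.save(f"pics/{n}1.npy",im)
a=np.load("pics/scene1.npy")[90:240,160:360];b=np.load("pics/top1.npy")[140:290,280:480]
cv2.imwrite("pics/v1.png",cv2.resize(np.hstack([a,b])[:,:,::-1],None,fx=2,fy=2,interpolation=cv2.INTER_CUBIC))
E
```

```text
2.1833 [ 0.6145 -0.2423  0.2993] [-31.7645  32.3326  48.2291   0.0023  99.4943 -12.8877] 0.00036716985785672455 [ 0.5055  0.5354 -0.2153] want [ 0.6132 -0.2402  0.3   ]
[[ 0.3235  0.9462 -0.0008]
 [ 0.9462 -0.3235  0.0005]
 [ 0.0003 -0.0009 -1.    ]] [[ 0.32    0.9474  0.    ]
 [ 0.9474 -0.32    0.    ]
 [ 0.      0.     -1.    ]]
```

View pics/v1.png

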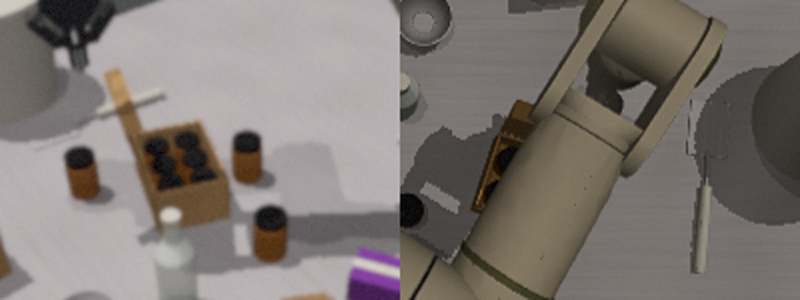

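The scene crop shows the closed fingers at (78,60), clear behind the lid's edge at (115,75). Now I descend and push the lid down its arc.

Call:
arm_command --rows "1 0 0 29 0 0 0; 1 0 0 29 0 0 0; 1 0 0 29 0 0 0; 1 0 0 28 0 0 0; 1 0 -12 0 0 0 0"

```text
time_s: 2.7
position: [0.6014, -0.2356, 0.1785]
tool_rot: [[0.319, 0.948, -0.008], [0.948, -0.319, 0.005], [0.002, -0.009, -1.0]]
ft_force: [1.4, -0.5, -0.5]
grip_width: -0.0003
```

Call:
arm_command --rows "1 0 -12 0 0 0 0; 1 0 -11 -4 0 0 0; 1 0 -10 -5 0 0 0; 1 0 -10 -4 0 0 0; 1 0 -10 -3 0 0 0"

```text
time_s: 3.12
position: [0.5518, -0.2195, 0.2017]
tool_rot: [[0.32, 0.948, 0.001], [0.948, -0.32, -0.001], [-0.0, 0.001, -1.0]]
ft_force: [1.6, -0.5, -0.3]
grip_width: -0.0004
```

Call:
arm_command --rows "1 0 -11 -2 0 0 0; 1 0 -11.5 0 0 0 0; 1 0 -12 1 0 0 0; 1 0 -12 2.5 0 0 0; 1 0 -10.5 6 0 0 0"

```text
time_s: 3.53
position: [0.4978, -0.2013, 0.1945]
tool_rot: [[0.32, 0.948, 0.002], [0.948, -0.32, -0.001], [-0.001, 0.003, -1.0]]
ft_force: [1.5, -1.4, 1.3]
grip_width: -0.0001
```

```bash
python3 - <<'E'
from h import *
o=readout.observe();d=o["position"]-cw(0,0,0);print(o["time_s"],Rz(-CA)@d,o["ft_force"])
im=eyes.get_image("scene")
cv2.imwrite("pics/v2.png",cv2.resize(im[90:240,160:360,::-1],None,fx=2,fy=2,interpolation=cv2.INTER_CUBIC))
E
```

```text
3.5333 [0.0133 0.0049 0.1945] [ 1.4747 -1.3982  1.3297]
```

View pics/v2.png

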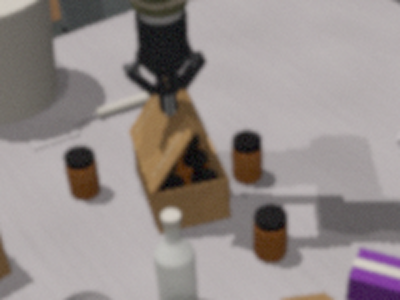

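The picture shows the lid part-way down at about 55°, with the fingertips on its outer face at (168,105) and a force under 2 N. I'll continue along the arc.

Call:
arm_command --rows "1 0 -9 7.5 0 0 0; 1 0 -8.5 8.5 0 0 0; 1 0 -7.5 9.5 0 0 0; 1 0 -6 10 0 0 0; 1 0 -5 11 0 0 0"

```text
time_s: 4.0
position: [0.464, -0.19, 0.1473]
tool_rot: [[0.32, 0.947, 0.001], [0.947, -0.32, -0.001], [-0.0, 0.001, -1.0]]
ft_force: [-0.5, -1.1, 1.9]
grip_width: 0.0
```

Call:
arm_command --rows "1 0 -4 11 0 0 0; 1 0 -3 10 0 0 0; 1 0 -1 9 0 0 0; 1 0 0 6 0 0 0; 1 0 0 4 0 0 0"

```text
time_s: 4.42
position: [0.4567, -0.1875, 0.1077]
tool_rot: [[0.32, 0.947, 0.0], [0.947, -0.32, -0.0], [-0.0, 0.0, -1.0]]
ft_force: [-15.5, 9.7, 57.6]
grip_width: -0.0
```

Call:
arm_command --rows "1 0 0 1 0 0 0; 1 0 0 0 0 0 0; 1 0 0 0 0 0 0"

```text
time_s: 4.67
position: [0.4565, -0.1874, 0.1082]
tool_rot: [[0.32, 0.948, 0.001], [0.948, -0.32, -0.001], [-0.001, 0.001, -1.0]]
ft_force: [-9.2, 4.4, 24.0]
grip_width: 0.0
```

The tip height is 0.091 m with 24 N of reaction, so the lid is shut. Next is the large carton.

```bash
cat >> h.py <<'E'
def ct(x,y,z,a,g,b=.56): # carton grasp pose at height g above underside (TCP 2 mm ahead)
    m=Rz(a)@R.from_euler("y",-b).as_matrix(); return np.array([x,y,z])+m@[0,0,g-.002], m@np.diag([1,-1,-1.]), m[:,2]
E
python3 - <<'E'
from h import *
o=readout.observe(); p0=o["position"];M0=o["tool_rot"]
P,Q,n=ct(.556,.208,.062,.088,.032); print(P,n)
up=p0+[0,0,.09]
plan([(up,M0,35,7),(up+[0.02,.2,.12],down(-.9),38,6.9),(P+n*.13,Q,38,6.9),(P+n*.01,Q,35,6.9),(P,Q,5,7)],0)
E
```

```text
[0.5401 0.2066 0.0874] [-0.5291 -0.0467  0.8473]
0 0 0 -30 0 0 0; 0 0 0 -30 0 0 0; 0 -0.1 0.1 -30 0 0 0; 0 28 -6.4 -17.2 0 0 4.7; 0 27.4 -8.7 -17.2 0 0 4.7
0 26.5 -10.9 -17.2 0 0 4.7; 0 25.6 -13 -17.1 0 0 4.7; 0 24.4 -15.1 -17.2 0 0 4.7; 0 23.1 -17 -17.1 0 0 4.7; 0 21.6 -18.9 -17.2 0.1 0 4.7
0 16.1 -21.5 17.2 -1.3 4.5 4.6; 0 13 -23 17.9 -1.4 4.4 4.7; 0 9.6 -24.4 18.2 -1.3 4.5 4.6; 0 6.2 -25.5 18.2 -1.4 4.4 4.7; 0 2.7 -26.2 17.9 -1.3 4.5 4.6
0 -0.9 -26.7 17.4 -1.3 4.4 4.7; 0 -4.4 -27 16.7 -1.4 4.5 4.6; 0 0 0 30 0 0 0; 0 0 0 30 0 0 0; 0 0 0 30 0 0 0
0 0 0 30 0 0 0; 0 0 0 5 0 0 0; 0 0 0 5 0 0 0
```

Call:
arm_command --rows "1 0 0 -30 0 0 0; 0 0 0 -30 0 0 0; 0 0 0 -30 0 0 0; 0 28 -6.5 -17 0 0 4.7; 0 27.5 -8.5 -17 0 0 4.7"

```text
time_s: 5.08
position: [0.4628, -0.1305, 0.2318]
tool_rot: [[0.476, 0.88, 0.002], [0.88, -0.476, -0.001], [-0.0, 0.002, -1.0]]
ft_force: [0.6, 0.2, -0.5]
grip_width: 0.048
```

Call:
arm_command --rows "0 26.5 -11 -17 0 0 4.7; 0 25.5 -13 -17 0 0 4.7; 0 24.5 -15 -17 0 0 4.7; 0 23 -17 -17 0 0 4.7; 0 21.5 -19 -17 0 0 4.7"

```text
time_s: 5.5
position: [0.4766, 0.0139, 0.3163]
tool_rot: [[0.786, 0.618, 0.001], [0.618, -0.786, -0.0], [0.001, 0.001, -1.0]]
ft_force: [0.8, -0.4, -0.9]
grip_width: 0.0856
```

Call:
arm_command --rows "0 16 -21.5 17 -1.3 4.5 4.6; 0 13 -23 18 -1.4 4.4 4.7; 0 9.5 -24.5 18 -1.3 4.5 4.6; 0 6 -25.5 18 -1.4 4.4 4.7; 0 2.5 -26 18 -1.3 4.5 4.6"

```text
time_s: 5.92
position: [0.4725, 0.1473, 0.2294]
tool_rot: [[0.886, 0.246, 0.392], [0.239, -0.969, 0.069], [0.397, 0.033, -0.917]]
ft_force: [1.7, -0.4, -1.1]
grip_width: 0.0856
```

Call:
arm_command --rows "0 -1 -26.5 17.5 -1.3 4.4 4.7; 0 -4.5 -27 16.5 -1.4 4.5 4.6; 0 0 0 0 0 0 0"

```text
time_s: 6.17
position: [0.469, 0.1916, 0.1973]
tool_rot: [[0.858, 0.111, 0.502], [0.101, -0.994, 0.047], [0.504, 0.011, -0.864]]
ft_force: [-0.5, 0.0, -0.3]
grip_width: 0.0851
```

```bash
python3 - <<'E'
from h import *
o=readout.observe();print(o["time_s"],o["position"],o["q"],o["ft_force"])
P,Q,n=ct(.556,.208,.062,.088,.032); plan([(P+n*.01,Q,30,6.9),(P,Q,5,7)],0)
for k in("scene","top"):
    im=eyes.get_image(k); np.save(f"pics/{k}3.npy",im)
a=np.load("pics/scene3.npy")[90:300,160:400];b=np.load("pics/top3.npy")[150:300,280:430]
a=cv2.resize(a,None,fx=2,fy=2,interpolation=cv2.INTER_CUBIC);b=cv2.resize(b,(320,320),interpolation=cv2.INTER_CUBIC)
b=np.vstack([b,np.zeros((100,320,3),np.uint8)])
cv2.imwrite("pics/v3.png",np.hstack([a,b])[:,:,::-1])
E
```

```text
6.1667 [0.469  0.1916 0.1973] [  9.9524  11.6461 105.3751  -4.3079  32.8478  96.4251] [-0.5249  0.0407 -0.3358]
0 1.4 -1.6 24.3 0 0.4 0.3; 0 1.2 -1.7 24.3 0 0.3 0.3; 0 1 -1.6 24.3 -0.1 0.4 0.3; 0 0.9 -1.7 24.3 0 0.3 0.3; 0 0.7 -1.7 24.2 -0.1 0.4 0.2
0 0 0 5 0 0 0; 0 0 0 5 0 0 0
```

View pics/v3.png

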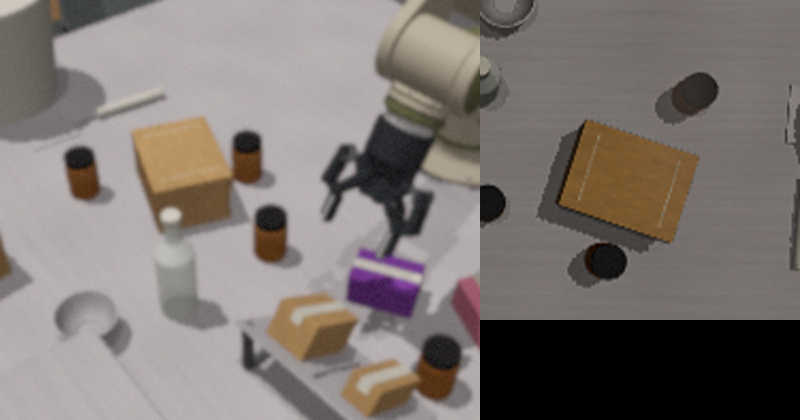

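The right panel shows the lid flat and shut with corners at about (585,120), (698,157), (672,242) and (560,205). The scene panel shows the open gripper at (385,190), above and in front of the large carton at (312,325). Now I go in and grip.

Call:
arm_command --rows "0 1.4 -1.6 24 0 0.4 0.3; 0 1.2 -1.7 24 0 0.3 0.3; 0 1 -1.6 24 0 0.4 0.3; 0 1 -1.7 24 0 0.3 0.3; 0 0.7 -1.7 25 -0.1 0.4 0.2"

```text
time_s: 6.68
position: [0.54, 0.2024, 0.0996]
tool_rot: [[0.841, 0.089, 0.534], [0.077, -0.996, 0.046], [0.536, 0.002, -0.844]]
ft_force: [-0.1, -0.4, 0.8]
grip_width: 0.085
```

Call:
arm_command --rows "0 0 0 5 0 0 0; 0 0 0 5 0 0 0; 0 0 0 0 0 0 0"

```text
time_s: 6.93
position: [0.5438, 0.2033, 0.0912]
tool_rot: [[0.842, 0.089, 0.532], [0.077, -0.996, 0.046], [0.534, 0.002, -0.846]]
ft_force: [0.5, -0.1, 0.1]
grip_width: 0.0854
```

```bash
cat > s2.py <<'E'
from sil import *
import sil
sil.rois.clear(); sil.rois.update({"top":(300,180,90,90),"scene":(200,130,100,80)})
def V(x,y,a,t=.0915,h=.0):
    b=[]
    for z,x0,x1 in((.0915,-.068,.062),(.0625,-.072,-.06),(.0,-.062,.062)):
        b+=[[i,j,z] for i in(x0,x1) for j in(-.085,.085)]
    return np.array(b)@Rz(a).T+[x,y,0]
M={}
for n in rois:
    m=mask(n,"3"); g=hull(n,V(.4837,-.2017,-.3257)); M[n]=m&cv2.dilate(g,np.ones((25,25),np.uint8)); print(n,M[n].sum(),g.sum())
def cost(p,full=False):
    c=[(hull(n,V(*p))!=M[n]).sum() for n in rois]; return c if full else sum(c)
p0=np.array([.4837,-.2017,-.3257])
for ks in (["top","scene"],["top"]):
    f=lambda p:sum((hull(n,V(*p))!=M[n]).sum() for n in ks)
    s=minimize(f,p0,method="Nelder-Mead",options=dict(initial_simplex=np.vstack([p0]+[p0+d for d in np.diag([.005,.005,.04])]),xatol=1e-5,fatol=1)); print(ks,s.x,cost(s.x,True))
# lid top corners picked in the picture
tp=np.array([[(585-480),120],[698-480,157],[672-480,242],[560-480,205]])*150/320+[280,150]-.25
g=least_squares(lambda p:(proj("top",np.array([[.062,.085,.0915],[.062,-.085,.0915],[-.068,-.085,.0915],[-.068,.085,.0915]])@Rz(p[2]).T+[p[0],p[1],0])-tp).ravel(),p0);print("corners",g.x,g.fun.round(1))
E
python3 s2.py; python3 - <<'E'
from h import *
o=readout.observe();P,Q,n=ct(.556,.208,.062,.088,.032);print(o["time_s"],(o["position"]-P)@Q*1e3,o["ft_force"],R.from_matrix(o["tool_rot"].T@Q).magnitude())
E
```

```text
top 38807 41445
scene 34903 36759
['top', 'scene'] [ 0.4829 -0.2059 -0.3279] [np.int64(2802), np.int64(4102)]
['top'] [ 0.4851 -0.2044 -0.3402] [np.int64(2629), np.int64(4982)]
corners [ 0.483  -0.2027 -0.3125] [ 0.2 -0.3  0.5 -0.5  0.3  0.4 -0.9  0.3]
6.9333 [ 4.8382  3.6481 -1.4432] [ 0.5211 -0.1036  0.0654] 0.004137539790629361
```

Call:
arm_command --rows "0 -4.8 -3.6 1.4 0 0 0; 0 0 0 0 0 0 0; 1 0 0 0 0 0 0; 1 0 0 0 0 0 0; 1 0 0 0 0 0 0" --squeeze 50

```text
time_s: 7.35
position: [0.5396, 0.207, 0.0883]
tool_rot: [[0.841, 0.09, 0.533], [0.077, -0.996, 0.047], [0.535, 0.002, -0.845]]
ft_force: [-3.9, -1.5, 7.3]
grip_width: 0.0657
```

Call:
arm_command --rows "1 0 0 0 0 0 0; 1 0 0 0 0 0 0; 1 0 0 -8 0 0 0; 1 0 0 -12 0 0 0; 1 0 0 -15 0 0 0"

```text
time_s: 7.77
position: [0.52, 0.2053, 0.1165]
tool_rot: [[0.844, 0.09, 0.529], [0.077, -0.996, 0.046], [0.531, 0.002, -0.847]]
ft_force: [0.6, 0.3, -3.6]
grip_width: 0.0653
```

Call:
arm_command --rows "1 0 0 -20 0 0 0; 1 0 0 -25 0 0 0; 1 0 0 -25 0 0 0; 1 0 0 -20 0 0 0; 1 0 0 0 0 0 0"

```text
time_s: 8.18
position: [0.4716, 0.2015, 0.1957]
tool_rot: [[0.84, 0.091, 0.534], [0.077, -0.996, 0.048], [0.537, 0.001, -0.844]]
ft_force: [0.5, -0.4, -3.5]
grip_width: 0.0653
```

```bash
cat > look.py <<'E'
from h import *
import sys
f=sys.argv[1]; x,y,w,h=map(int,sys.argv[2:6]); X,Y,W,H=map(int,sys.argv[6:10])
for k in("scene","top"):
    im=eyes.get_image(k); np.save(f"pics/{k}{f}.npy",im)
a=np.load(f"pics/scene{f}.npy")[y:y+h,x:x+w];b=np.load(f"pics/top{f}.npy")[Y:Y+H,X:X+W]
a,b=[cv2.resize(i,(390,390*i.shape[0]//i.shape[1]),interpolation=cv2.INTER_CUBIC) for i in(a,b)]
m=max(len(a),len(b)); a,b=[np.vstack([i,np.zeros((m-len(i),390,3),np.uint8)]) for i in(a,b)]
cv2.imwrite(f"pics/v{f}.png",np.hstack([a,b])[:,:,::-1])
E
sed -i 's/^C=.*/C=np.array([.4833,-.2035]); CA=-.325/' h.py
python3 look.py 4 280 130 130 130 150 150 130 130
python3 - <<'E'
from h import *
o=readout.observe();print(o["time_s"],o["position"],o["grip_width"],o["ft_force"])
E
```

```text
8.2833 [0.4725 0.2013 0.1928] 0.06549759112511985 [-0.3058  0.5168 -3.8015]
```

View pics/v4.png

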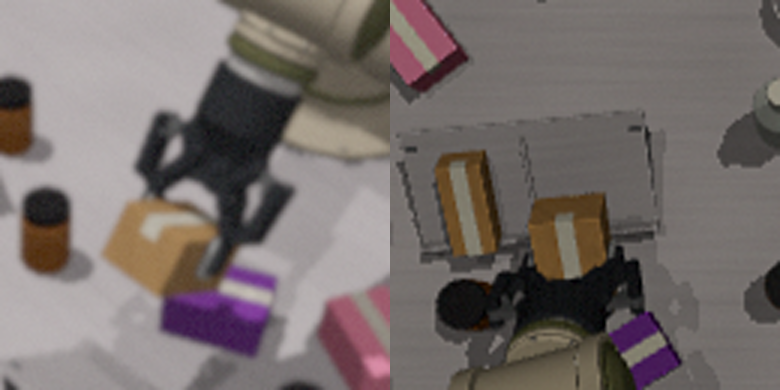

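The large carton is held: width 65.5 mm, weight about 3.5 N. The small one is still in its lane. I'll check where the carton sits in the grip against its visible uphill edges, and plan the carry.

```bash
python3 - <<'E'
from h import *
o=readout.observe(); m=o["tool_rot"]@np.diag([1,-1,-1.]); org=o["position"]-m@[0,0,.030]
v=np.array([[.05,.033,.055],[.05,-.033,.055],[.05,.033,0],[.05,-.033,0]]); w=v@m.T+org
print("top ul ur bul bur",((proj("top",w)+.375-[150,150])*3+[390,0]).round(0).tolist())
print("scene",((proj("scene",w)+.375-[280,130])*3).round(0).tolist())
D=down(CA); p0=o["position"]; M0=o["tool_rot"]
plan([(np.array([.48,.10,.31]),down(-1.1),30,6),(cw(0,0,.31),D,30,6),(cw(0,0,.145),D,28,6)],1)
E
```

```text
top ul ur bul bur [[529.0, 224.0], [602.0, 218.0], [536.0, 197.0], [606.0, 191.0]]
scene [[185.0, 243.0], [126.0, 201.0], [156.0, 301.0], [98.0, 258.0]]
1 8.7 14.5 -14.3 0.9 -4.6 -3; 1 6.8 14.7 -15.1 0.9 -4.5 -3; 1 4.8 14.8 -15.8 0.9 -4.6 -3; 1 2.7 14.7 -16.3 0.9 -4.5 -3; 1 0.7 14.6 -16.7 0.9 -4.6 -3.1
1 -1.5 14.3 -16.9 0.8 -4.5 -3; 1 -3.6 13.8 -16.9 0.9 -4.6 -3.1; 1 -12.3 24.7 0 0 0 -4; 1 -13.9 23.8 0 0 0 -4; 1 -15.6 22.8 0 0 0 -4
1 -17.1 21.6 0 0 0 -4; 1 -18.6 20.4 0 0 0 -4.1; 1 -20 19 0 0 0 -4; 1 -21.3 17.6 0 0 0 -4.1; 1 -22.5 16 0 0 0 -4
1 -23.5 14.4 0 0 0 -4.1; 1 -24.5 12.7 0 0 0 -4; 1 -25.4 10.9 0 0 0 -4.1; 1 0 0 27.5 0 0 0; 1 0 0 27.5 0 0 0
1 0 0 27.5 0 0 0; 1 0 0 27.5 0 0 0; 1 0 0.1 27.5 0 0 0; 1 0.1 0 27.5 0 0 0
```

The predicted corners match the picture within about 3 mm, so I'll carry it over.

Call:
arm_command --rows "1 8.5 14.5 -14.5 0.9 -4.6 -3; 1 7 14.5 -15 0.9 -4.5 -3; 1 5 15 -16 0.9 -4.6 -3; 1 2.5 14.5 -16.5 0.9 -4.5 -3; 1 0.5 14.5 -16.5 0.9 -4.6 -3.1"

```text
time_s: 8.7
position: [0.4781, 0.1282, 0.2763]
tool_rot: [[0.922, 0.357, 0.15], [0.355, -0.934, 0.037], [0.153, 0.019, -0.988]]
ft_force: [1.5, 0.3, -4.1]
grip_width: 0.0654
```

Call:
arm_command --rows "1 -1.5 14.5 -17 0.8 -4.5 -3; 1 -3.5 14 -17 0.9 -4.6 -3.1; 1 -12.5 24.5 0 0 0 -4; 1 -14 24 0 0 0 -4; 1 -15.5 23 0 0 0 -4"

```text
time_s: 9.12
position: [0.4816, 0.0156, 0.3086]
tool_rot: [[0.775, 0.632, -0.003], [0.632, -0.775, 0.0], [-0.002, -0.002, -1.0]]
ft_force: [0.1, 0.6, -4.1]
grip_width: 0.0657
```

Call:
arm_command --rows "1 -17 21.5 0 0 0 -4; 1 -18.5 20.5 0 0 0 -4.1; 1 -20 19 0 0 0 -4; 1 -21.5 17.5 0 0 0 -4.1; 1 -22.5 16 0 0 0 -4"

```text
time_s: 9.53
position: [0.4827, -0.1228, 0.3085]
tool_rot: [[0.51, 0.86, -0.003], [0.86, -0.51, 0.001], [-0.001, -0.003, -1.0]]
ft_force: [0.3, 0.0, -3.4]
grip_width: 0.0655
```

Call:
arm_command --rows "1 -23.5 14.5 0 0 0 -4.1; 1 -24.5 12.5 0 0 0 -4; 1 -25.5 11 0 0 0 -4.1; 1 0 0 0 0 0 0; 1 0 0 0 0 0 0"

```text
time_s: 9.95
position: [0.4835, -0.2054, 0.3082]
tool_rot: [[0.322, 0.947, -0.003], [0.947, -0.322, 0.002], [0.001, -0.004, -1.0]]
ft_force: [-0.3, 0.1, -3.4]
grip_width: 0.0655
```

```bash
python3 - <<'E'
from h import *
o=readout.observe();print(o["time_s"],o["position"],cw(0,0,.31),o["grip_width"],o["ft_force"]);D=down(CA)
plan([(cw(0,0,.25),D,25,6),(cw(0,0,.142),D,25,6)],1)
E
```

```text
9.95 [ 0.4835 -0.2054  0.3082] [ 0.4833 -0.2035  0.31  ] 0.06550228939455058 [-0.3446  0.1076 -3.3969]
1 0.6 -0.2 19.4 -0.1 0 -0.1; 1 0.5 -0.2 19.4 -0.1 0 0; 1 0.6 -0.3 19.4 0 0 -0.1; 1 0 0 21.6 0 0 0; 1 0 0 21.6 0 0 0
1 0 0 21.6 0 0 0; 1 -0.1 0 21.6 0 0 0; 1 0 0 21.6 0 0 0
```

Call:
arm_command --rows "1 0.6 -0.2 25 -0.1 0 -0.1; 1 0.6 -0.2 30 -0.1 0 0; 1 0.6 -0.3 30 0 0 0; 1 0 0 30 0 0 0; 1 0 0 25 0 0 0"

```text
time_s: 10.37
position: [0.4831, -0.2007, 0.1676]
tool_rot: [[0.318, 0.948, 0.001], [0.948, -0.318, 0.0], [0.001, 0.0, -1.0]]
ft_force: [0.6, -0.8, -4.0]
grip_width: 0.0656
```

Call:
arm_command --rows "1 0 0 15 0 0 0; 1 0 0 10 0 0 0; 1 0 0 5 0 0 0; 1 0 0 4 0 0 0; 1 0 0 0 0 0 0"

```text
time_s: 10.78
position: [0.4836, -0.2016, 0.1357]
tool_rot: [[0.317, 0.948, 0.002], [0.948, -0.317, -0.001], [-0.0, 0.002, -1.0]]
ft_force: [-0.1, -0.3, -4.4]
grip_width: 0.0653
```

```bash
python3 look.py 5 190 90 130 130 290 150 130 130
```

```text
(no output)
```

View pics/v5.png

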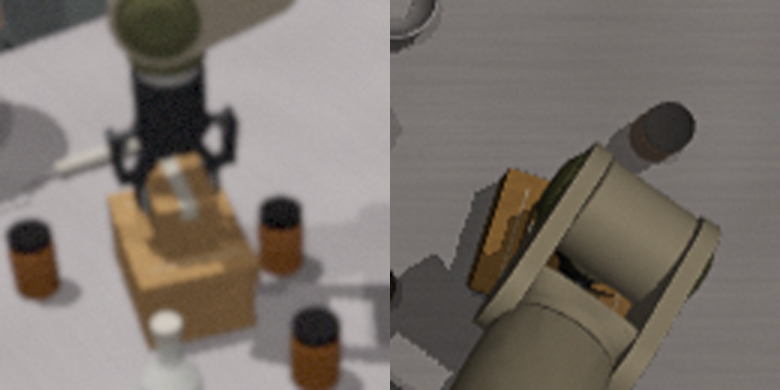

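The carton (around (180,200)) hangs just above the lid and looks centred and square. I'll lower it in small steps until it touches.

Call:
arm_command --rows "1 0 0 4 0 0 0; 1 0 0 3 0 0 0; 1 0 0 2 0 0 0; 1 0 0 0 0 0 0"

```text
time_s: 11.22
position: [0.4834, -0.202, 0.1269]
tool_rot: [[0.318, 0.948, 0.002], [0.948, -0.318, -0.001], [-0.0, 0.002, -1.0]]
ft_force: [-1.1, -0.1, -3.5]
grip_width: 0.0656
```

Call:
arm_command --rows "1 0 0 2 0 0 0; 1 0 0 0 0 0 0"

```text
time_s: 11.38
position: [0.4835, -0.2021, 0.125]
tool_rot: [[0.318, 0.948, 0.002], [0.948, -0.318, -0.001], [-0.0, 0.003, -1.0]]
ft_force: [-0.3, -1.1, -3.5]
grip_width: 0.0656
```

Call:
arm_command --rows "1 0 0 1.5 0 0 0; 1 0 0 0 0 0 0"

```text
time_s: 11.55
position: [0.4835, -0.2021, 0.1236]
tool_rot: [[0.318, 0.948, 0.002], [0.948, -0.318, -0.001], [-0.0, 0.003, -1.0]]
ft_force: [-0.4, -0.1, -3.8]
grip_width: 0.0656
```

Call:
arm_command --rows "1 0 0 1.5 0 0 0; 1 0 0 0 0 0 0"

```text
time_s: 11.72
position: [0.4837, -0.2022, 0.1223]
tool_rot: [[0.318, 0.948, 0.003], [0.948, -0.318, -0.001], [-0.0, 0.003, -1.0]]
ft_force: [0.5, 0.4, -2.6]
grip_width: 0.0658
```

Call:
arm_command --rows "1 0 0 1.5 0 0 0; 1 0 0 0 0 0 0"

```text
time_s: 11.88
position: [0.4837, -0.2023, 0.122]
tool_rot: [[0.318, 0.948, 0.004], [0.948, -0.318, -0.002], [-0.001, 0.004, -1.0]]
ft_force: [-4.0, 0.4, 7.4]
grip_width: 0.0654
```

Call:
arm_command --rows "1 0 0 1 0 0 0; 1 0 0 0 0 0 0"

```text
time_s: 12.05
position: [0.4837, -0.2024, 0.1219]
tool_rot: [[0.318, 0.948, 0.004], [0.948, -0.318, -0.003], [-0.001, 0.005, -1.0]]
ft_force: [-6.0, 0.6, 16.6]
grip_width: 0.0655
```

It touched at TCP z = 0.122, matching the predicted 0.1215. I'll relieve the pressure, release and back off.

Call:
arm_command --rows "1 0 0 -2 0 0 0; 0.3 0 0 0 0 0 0; 0 0 0 0 0 0 0; 0 0 0 0 0 0 0; 0 0 0 0 0 0 0"

```text
time_s: 12.47
position: [0.4837, -0.2022, 0.1218]
tool_rot: [[0.318, 0.948, 0.003], [0.948, -0.318, -0.001], [-0.0, 0.003, -1.0]]
ft_force: [-0.5, -0.3, -0.4]
grip_width: 0.0857
```

Call:
arm_command --rows "0 0 0 -10 0 0 0; 0 0 0 -20 0 0 0; 0 0 0 -30 0 0 0; 0 0 0 -30 0 0 0; 0 0 0 -30 0 0 0"

```text
time_s: 12.88
position: [0.4832, -0.2019, 0.2431]
tool_rot: [[0.318, 0.948, 0.002], [0.948, -0.318, -0.001], [-0.0, 0.003, -1.0]]
ft_force: [-0.5, 0.3, 0.0]
grip_width: 0.0855
```

```bash
python3 - <<'E'
from h import *
o=readout.observe(); p0=o["position"];M0=o["tool_rot"];print(p0,o["grip_width"])
P,Q,n=ct(.544,.331,.062,.088,.026); print(P,n)
plan([(np.array([.46,.06,.33]),down(-1.1),34,6.5),(P+n*.14,Q,34,6.5)],0)
E
```

```text
[ 0.4832 -0.2019  0.2431] 0.08553451390621412
[0.5313 0.3299 0.0823] [-0.5291 -0.0467  0.8473]
0 26.8 -11.7 -9.7 0 0 4.9; 0 25.7 -13.9 -9.7 0 0 5; 0 24.4 -16.1 -9.7 0 0 4.9; 0 22.9 -18.1 -9.7 0 0 5; 0 21.2 -20 -9.7 0 0 4.9
0 19.4 -21.8 -9.7 0 0 5; 0 17.5 -23.4 -9.7 0 0 4.9; 0 15.4 -24.8 -9.7 0.1 0 5; 0 13.2 -26 -9.6 0 -0.1 4.9; 0 13 -26.2 14.3 -0.7 3.5 2.4
0 11 -26.9 14.7 -0.7 3.5 2.4; 0 9 -27.5 15 -0.7 3.5 2.4; 0 6.9 -28 15.2 -0.7 3.5 2.4; 0 4.7 -28.5 15.2 -0.7 3.5 2.4; 0 2.6 -28.8 15 -0.6 3.5 2.4
0 0.5 -29 14.8 -0.7 3.6 2.3; 0 -1.6 -29.2 14.5 -0.6 3.5 2.4; 0 -3.6 -29.2 14 -0.7 3.6 2.3
```

Call:
arm_command --rows "0 27 -11.5 -9.7 0 0 4.9; 0 25.5 -14 -9.7 0 0 5; 0 24.5 -16 -9.7 0 0 4.9; 0 23 -18 -9.7 0 0 5; 0 21 -20 -9.7 0 0 4.9"

```text
time_s: 13.3
position: [0.4703, -0.0553, 0.2906]
tool_rot: [[0.688, 0.726, 0.003], [0.726, -0.688, -0.001], [0.001, 0.003, -1.0]]
ft_force: [-0.5, 0.7, 0.2]
grip_width: 0.0854
```

Call:
arm_command --rows "0 19.5 -22 -9.7 0 0 5; 0 17.5 -23.5 -9.7 0 0 4.9; 0 15.5 -25 -9.7 0 0 5; 0 13 -26 -9.6 0 0 4.9; 0 13 -26 14.5 -0.7 3.5 2.4"

```text
time_s: 13.72
position: [0.4614, 0.0907, 0.3174]
tool_rot: [[0.909, 0.412, 0.07], [0.412, -0.911, 0.014], [0.07, 0.016, -0.997]]
ft_force: [0.7, 1.2, -0.1]
grip_width: 0.0853
```

Call:
arm_command --rows "0 11 -27 14.5 -0.7 3.5 2.4; 0 9 -27.5 15 -0.7 3.5 2.4; 0 7 -28 15 -0.7 3.5 2.4; 0 4.5 -28.5 15 -0.7 3.5 2.4; 0 2.5 -29 15 -0.6 3.5 2.4"

```text
time_s: 14.13
position: [0.4578, 0.2372, 0.2426]
tool_rot: [[0.907, 0.209, 0.366], [0.203, -0.978, 0.055], [0.369, 0.024, -0.929]]
ft_force: [1.3, 0.0, 0.5]
grip_width: 0.0855
```

Call:
arm_command --rows "0 0.5 -29 15 -0.7 3.6 2.3; 0 -1.5 -29 14.5 -0.6 3.5 2.4; 0 -3.5 -29 14 -0.7 3.6 2.3; 0 0 0 0 0 0 0; 0 0 0 0 0 0 0"

```text
time_s: 14.55
position: [0.4571, 0.3181, 0.2013]
tool_rot: [[0.849, 0.097, 0.52], [0.086, -0.995, 0.045], [0.521, 0.007, -0.853]]
ft_force: [0.5, -1.0, 0.1]
grip_width: 0.0852
```

```bash
python3 look.py 6 190 90 130 130 290 150 130 130;python3 - <<'E'
from h import *
P,Q,n=ct(.544,.331,.062,.088,.026)
plan([(P+n*.015,Q,28,6.5),(P,Q,5,5)],0)
E
```

```text
0 0 -1.4 25.2 0 0.1 0.1; 0 -0.1 -1.4 25.3 0 0.1 0.1; 0 -0.1 -1.3 25.2 0 0.1 0.1; 0 -0.2 -1.3 25.3 0.1 0.1 0.1; 0 -0.2 -1.4 25.2 0 0.1 0.1
0 0 0 5 0 0 0; 0 0 0 5 0 0 0; 0 0 0 5 0 0 0
```

View pics/v6.png

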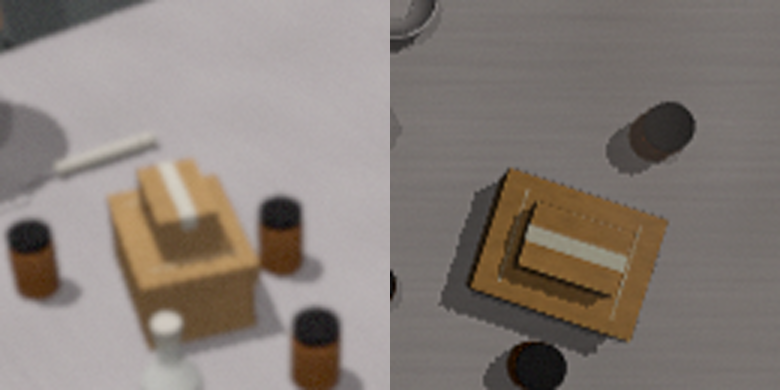

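The large carton stands on the lid, squarely, with its tape centre at about (577,248) in the right panel. The lid corners are at (508,168), (667,218), (630,342) and (470,288). I'll check the centring in numbers and go for the small one.

```bash
cat > chk.py <<'E'
from h import *
def px(pts): return (np.array(pts)-[390,0])/3+[290,150]-.33
def fit(pts,hx0,hx1,hy,z,p0=[.483,-.2,-.32]):
    tp=px(pts); g=least_squares(lambda p:(proj("top",np.array([[hx1,hy,z],[hx1,-hy,z],[hx0,-hy,z],[hx0,hy,z]])@Rz(p[2]).T+[p[0],p[1],0])-tp).ravel(),p0); return g.x,g.fun.round(1)
c,r=fit([(508,168),(667,218),(630,342),(470,288)],-.068,.062,.085,.0915); print("case",c,r)
l,r=fit([(535,202),(634,232),(616,295),(518,265)],-.033,.033,.05,.1465); print("large",l,r)
t=least_squares(lambda p:(proj("top",[p[0],p[1],.1465])-px([(577,248)])).ravel(),[.48,-.2]).x
for q in(l[:2],t): print("offset in case frame mm",Rz(-c[2])[:2,:2]@(q-c[:2])*1e3, "vs used C",Rz(-CA)[:2,:2]@(q-C)*1e3)
E
python3 chk.py
```

```text
case [ 0.4837 -0.202  -0.3133] [-0.1 -0.2  0.2  0.3  0.1 -0.3 -0.2  0.2]
large [ 0.4829 -0.1993 -0.2921] [ 0.2 -0.3  0.2 -0.4  0.   0.3 -0.4  0.3]
offset in case frame mm [-1.5696  2.2821] vs used C [-1.6823  3.8239]
offset in case frame mm [-0.8132  1.2018] vs used C [-0.9132  2.7525]
```

Call:
arm_command --rows "0 0 -1.4 25 0 0.1 0.1; 0 0 -1.4 25 0 0.1 0.1; 0 0 -1.3 25 0 0.1 0.1; 0 -0.2 -1.3 25 0 0.1 0.1; 0 -0.2 -1.4 20 0 0.1 0.1"

```text
time_s: 15.07
position: [0.5216, 0.3279, 0.0994]
tool_rot: [[0.844, 0.084, 0.529], [0.072, -0.996, 0.044], [0.531, 0.001, -0.847]]
ft_force: [-0.1, -0.5, 0.9]
grip_width: 0.0855
```

Call:
arm_command --rows "0 0 0 5 0 0 0; 0 0 0 0 0 0 0; 0 0 0 0 0 0 0"

```text
time_s: 15.32
position: [0.5229, 0.3288, 0.0969]
tool_rot: [[0.844, 0.085, 0.53], [0.073, -0.996, 0.045], [0.532, 0.001, -0.847]]
ft_force: [0.7, 0.5, 0.7]
grip_width: 0.0854
```

```bash
python3 - <<'E'
from h import *
o=readout.observe();P,Q,n=ct(.544,.331,.062,.088,.026);print(o["time_s"],(P-o["position"])@o["tool_rot"]*1e3,o["ft_force"],np.degrees(R.from_matrix(o["tool_rot"].T@Q).as_rotvec()))
E
```

```text
15.3167 [-0.5887 -0.3544 16.7845] [0.6988 0.5276 0.7288] [ 0.1272 -0.0258 -0.1039]
```

The large carton is centred within about 3 mm and 0.02 rad. I'll finish the approach and grip the small one.

Call:
arm_command --rows "0 -0.5 -0.3 8 0 0 0; 0 0 0 8 0 0 0; 0 0 0 0 0 0 0; 1 0 0 0 0 0 0; 1 0 0 0 0 0 0" --squeeze 45

```text
time_s: 15.73
position: [0.5305, 0.3305, 0.082]
tool_rot: [[0.844, 0.086, 0.529], [0.074, -0.996, 0.045], [0.531, 0.001, -0.848]]
ft_force: [0.3, 0.5, -0.1]
grip_width: 0.0638
```

Call:
arm_command --rows "1 0 0 0 0 0 0; 1 0 0 0 0 0 0; 1 0 0 0 0 0 0; 1 0 0 0 0 0 0; 1 0 0 -6 0 0 0"

```text
time_s: 16.15
position: [0.5276, 0.3301, 0.0866]
tool_rot: [[0.845, 0.086, 0.529], [0.073, -0.996, 0.045], [0.53, 0.001, -0.848]]
ft_force: [1.8, -0.2, -2.3]
grip_width: 0.0454
```

Call:
arm_command --rows "1 0 0 -12 0 0 0; 1 0 0 -18 0 0 0; 1 0 0 -25 0 0 0; 1 0 0 -25 0 0 0; 1 0 0 -25 0 0 0"

```text
time_s: 16.57
position: [0.4702, 0.3251, 0.177]
tool_rot: [[0.845, 0.086, 0.528], [0.074, -0.996, 0.045], [0.529, 0.001, -0.848]]
ft_force: [0.2, -0.1, -1.2]
grip_width: 0.0451
```

Call:
arm_command --rows "1 0 0 -20 0 0 0; 1 0 0 0 0 0 0; 1 0 0 0 0 0 0"

```text
time_s: 16.82
position: [0.4606, 0.3247, 0.1938]
tool_rot: [[0.844, 0.087, 0.53], [0.074, -0.996, 0.046], [0.532, 0.0, -0.847]]
ft_force: [0.7, -0.2, -2.5]
grip_width: 0.0453
```

```bash
python3 look.py 7 280 130 130 130 130 150 130 130; python3 - <<'E'
from h import *
o=readout.observe(); m=o["tool_rot"]@np.diag([1,-1,-1.]); org=o["position"]-m@[0,0,.024]
v=np.array([[.05,.023,.04],[.05,-.023,.04],[.05,.023,0],[.05,-.023,0]]); w=v@m.T+org
print("top ul ur bul bur",((proj("top",w)+.375-[130,150])*3+[390,0]).round(0).tolist())
print("scene",((proj("scene",w)+.375-[280,130])*3).round(0).tolist(),o["ft_force"],o["grip_width"])
L=np.array([.4831,-.2005]); CY=-.315; t=np.append(L,0); D=down(CY)
plan([(np.array([.47,.11,.34]),down(-1.0),32,6),(t+[0,0,.34],D,32,6)],1)
E
```

```text
top ul ur bul bur [[466.0, 231.0], [517.0, 227.0], [475.0, 211.0], [524.0, 207.0]]
scene [[293.0, 333.0], [246.0, 299.0], [268.0, 376.0], [222.0, 342.0]] [ 0.1837 -0.2752 -2.5984] 0.045461002659161184
1 7.8 23.8 -14.5 0.9 -3.5 -3; 1 5.6 24 -15.3 0.9 -3.5 -3; 1 3.4 23.9 -15.9 0.9 -3.5 -3; 1 1.2 23.8 -16.4 0.9 -3.5 -3; 1 -1.1 23.6 -16.8 0.8 -3.5 -3
1 -3.3 23.2 -17 0.9 -3.5 -3; 1 -5.6 22.7 -17.1 0.8 -3.4 -3; 1 -7.7 22.1 -17 0.9 -3.5 -3; 1 -9.9 21.4 -16.8 0.8 -3.4 -3; 1 -15.7 26.8 0 0 0 -3.9
1 -17.5 25.7 0 0 0 -3.9; 1 -19.2 24.5 0 0 0 -3.9; 1 -20.8 23.1 0 0 0 -3.9; 1 -22.3 21.6 0 0 0 -3.9; 1 -23.7 20.1 0 0 0 -3.9
1 -25 18.4 0 0 0 -4; 1 -26.3 16.6 0 0 0 -3.9; 1 -27.4 14.8 0 0 0 -4; 1 -28.3 12.9 0 0 0 -3.9
```

View pics/v7.png

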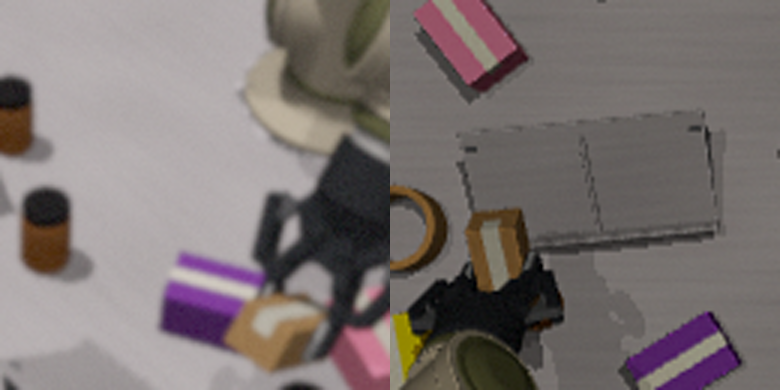

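The small carton is held (width 45 mm, weight 2.5 N) and the rack is empty. Its visible uphill corners at (475,213) and (521,208) match the prediction within 2 mm. I'll carry it to the stack.

Call:
arm_command --rows "1 8 24 -14.5 0.9 -3.5 -3; 1 5.5 24 -15.5 0.9 -3.5 -3; 1 3.5 24 -16 0.9 -3.5 -3; 1 1 24 -16.5 0.9 -3.5 -3; 1 -1 23.5 -17 0.8 -3.5 -3"

```text
time_s: 17.33
position: [0.4635, 0.2094, 0.2704]
tool_rot: [[0.908, 0.335, 0.252], [0.332, -0.942, 0.054], [0.256, 0.035, -0.966]]
ft_force: [1.4, -0.1, -2.6]
grip_width: 0.0457
```

Call:
arm_command --rows "1 -3.5 23 -17 0.9 -3.5 -3; 1 -5.5 22.5 -17 0.8 -3.4 -3; 1 -7.5 22 -17 0.9 -3.5 -3; 1 -10 21.5 -17 0.8 -3.4 -3; 1 -15.5 27 0 0 0 -3.9"

```text
time_s: 17.75
position: [0.4676, 0.0834, 0.3377]
tool_rot: [[0.811, 0.585, 0.018], [0.585, -0.811, 0.003], [0.016, 0.008, -1.0]]
ft_force: [0.2, -1.1, -2.2]
grip_width: 0.0453
```

Call:
arm_command --rows "1 -17.5 25.5 0 0 0 -3.9; 1 -19 24.5 0 0 0 -3.9; 1 -21 23 0 0 0 -3.9; 1 -22.5 21.5 0 0 0 -3.9; 1 -23.5 20 0 0 0 -3.9"

```text
time_s: 18.17
position: [0.4694, -0.0725, 0.3345]
tool_rot: [[0.569, 0.822, 0.016], [0.822, -0.569, 0.004], [0.013, 0.011, -1.0]]
ft_force: [0.7, 0.6, -1.7]
grip_width: 0.0458
```

Call:
arm_command --rows "1 -25 18.5 0 0 0 -4; 1 -26 16.5 0 0 0 -3.9; 1 -27.5 15 0 0 0 -4; 1 -28.5 13 0 0 0 -3.9; 1 0 0 0 0 0 0"

```text
time_s: 18.58
position: [0.473, -0.2002, 0.3331]
tool_rot: [[0.328, 0.945, 0.015], [0.945, -0.328, 0.004], [0.008, 0.013, -1.0]]
ft_force: [-0.7, 0.7, -1.4]
grip_width: 0.0457
```

```bash
python3 - <<'E'
from h import *
o=readout.observe();print(o["time_s"],o["position"],o["grip_width"],o["ft_force"])
t=np.array([.4831,-.2005,0]); D=down(-.315)
plan([(t+[0,0,.30],D,30,6),(t+[0,0,.185],D,30,6)],1)
E
```

```text
18.5833 [ 0.473  -0.2002  0.3331] 0.04572207361240694 [-0.7474  0.6773 -1.382 ]
1 1.4 4.6 16.6 0.4 -0.2 -0.5; 1 1.4 4.8 16.6 0.4 -0.3 -0.6; 1 0 0 28.8 0 0 0; 1 0 0 28.7 0 0 0; 1 0 0 28.8 0 0 0
1 0 0 28.7 0 0 0
```

Call:
arm_command --rows "1 1.4 4.6 16.5 0.4 -0.2 -0.5; 1 1.4 4.8 16.5 0.4 -0.3 -0.6; 1 0 0 28 0 0 0; 1 0 0 28 0 0 0; 1 0 0 25 0 0 0"

```text
time_s: 19.0
position: [0.483, -0.1953, 0.2187]
tool_rot: [[0.309, 0.951, -0.0], [0.951, -0.309, 0.001], [0.001, -0.001, -1.0]]
ft_force: [-0.2, -0.5, -1.6]
grip_width: 0.0456
```

Call:
arm_command --rows "1 0 0 17 0 0 0; 1 0 0 10 0 0 0; 1 0 0 5 0 0 0; 1 0 0 0 0 0 0; 1 0 0 0 0 0 0"

```text
time_s: 19.42
position: [0.4836, -0.1956, 0.1895]
tool_rot: [[0.309, 0.951, 0.002], [0.951, -0.309, -0.0], [0.0, 0.002, -1.0]]
ft_force: [-0.9, 0.8, -1.5]
grip_width: 0.0453
```

```bash
python3 - <<'E'
from h import *
o=readout.observe();t=np.array([.4831,-.2005,0.174])
print(o["position"],(t-o["position"])@o["tool_rot"]*1e3,np.degrees(R.from_matrix(o["tool_rot"].T@down(-.315)).as_rotvec()),o["ft_force"])
E
python3 look.py 8 190 90 130 130 290 150 130 130
```

```text
[ 0.4836 -0.1956  0.1895] [-4.8465  1.0418 15.4989] [ 0.1096 -0.0159  0.0719] [-0.9001  0.7846 -1.5424]
```

View pics/v8.png

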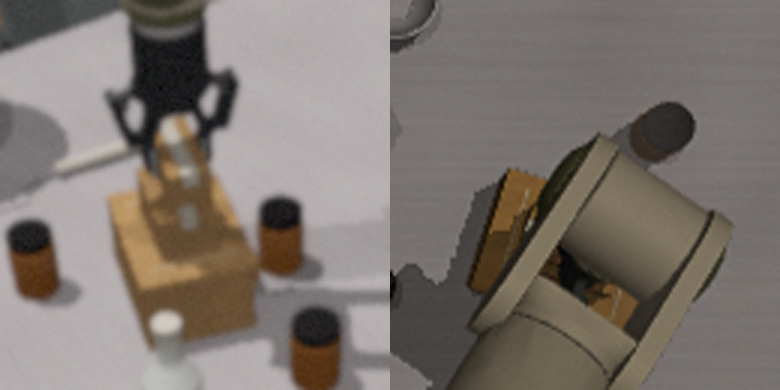

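The small carton hangs about 15 mm above the large one, well aligned in the left panel at (175,160). I'll correct the 5 mm offset and lower it in small steps.

Call:
arm_command --rows "1 -4.8 1 4 0.1 0 0; 1 0 0 5 0 0 0; 1 0 0 4 0 0 0; 1 0 0 0 0 0 0; 1 0 0 0 0 0 0"

```text
time_s: 19.93
position: [0.4828, -0.2002, 0.1763]
tool_rot: [[0.308, 0.951, -0.0], [0.951, -0.308, 0.0], [0.0, -0.0, -1.0]]
ft_force: [-0.5, 0.4, -1.2]
grip_width: 0.0456
```

Call:
arm_command --rows "1 0 0 1.5 0 0 0; 1 0 0 0 0 0 0; 1 0 0 0 0 0 0"

```text
time_s: 20.18
position: [0.4829, -0.2002, 0.1751]
tool_rot: [[0.308, 0.951, 0.001], [0.951, -0.308, -0.0], [0.0, 0.001, -1.0]]
ft_force: [1.2, 1.5, -2.0]
grip_width: 0.0456
```

Call:
arm_command --rows "1 0 0 1.5 0 0 0; 1 0 0 0 0 0 0; 1 0 0 0 0 0 0"

```text
time_s: 20.43
position: [0.4829, -0.2002, 0.1736]
tool_rot: [[0.308, 0.951, 0.0], [0.951, -0.308, 0.0], [0.0, 0.0, -1.0]]
ft_force: [-0.1, 0.9, -0.6]
grip_width: 0.0456
```

Call:
arm_command --rows "1 0 0 1.5 0 0 0; 1 0 0 0 0 0 0; 1 0 0 0 0 0 0"

```text
time_s: 20.68
position: [0.4829, -0.2002, 0.172]
tool_rot: [[0.308, 0.951, 0.0], [0.951, -0.308, 0.0], [0.0, 0.0, -1.0]]
ft_force: [0.0, -0.6, -2.3]
grip_width: 0.0454
```

Call:
arm_command --rows "1 0 0 1 0 0 0; 1 0 0 0 0 0 0; 1 0 0 0 0 0 0"

```text
time_s: 20.93
position: [0.4829, -0.2002, 0.171]
tool_rot: [[0.308, 0.951, 0.0], [0.951, -0.308, 0.0], [0.0, 0.0, -1.0]]
ft_force: [-0.8, 0.3, -2.4]
grip_width: 0.0451
```

Call:
arm_command --rows "1 0 0 0.7 0 0 0; 1 0 0 0 0 0 0; 1 0 0 0 0 0 0"

```text
time_s: 21.18
position: [0.483, -0.2002, 0.1706]
tool_rot: [[0.308, 0.951, 0.001], [0.951, -0.308, -0.0], [0.0, 0.001, -1.0]]
ft_force: [-0.2, 0.5, 1.2]
grip_width: 0.0457
```

It touched at 0.1706, against a prediction of 0.1705. One small seating step, then I release and back off.

Call:
arm_command --rows "1 0 0 0.6 0 0 0; 1 0 0 0 0 0 0; 1 0 0 -0.6 0 0 0"

```text
time_s: 21.43
position: [0.4829, -0.2002, 0.1707]
tool_rot: [[0.308, 0.951, 0.001], [0.951, -0.308, -0.0], [0.0, 0.001, -1.0]]
ft_force: [0.2, -0.2, -1.4]
grip_width: 0.0455
```

Call:
arm_command --rows "0.4 0 0 0 0 0 0; 0.2 0 0 0 0 0 0; 0 0 0 0 0 0 0; 0 0 0 0 0 0 0; 0 0 0 0 0 0 0"

```text
time_s: 21.85
position: [0.4829, -0.2002, 0.1703]
tool_rot: [[0.308, 0.951, 0.001], [0.951, -0.308, 0.0], [0.0, 0.0, -1.0]]
ft_force: [-0.8, 0.3, 0.4]
grip_width: 0.0854
```

Call:
arm_command --rows "0 0 0 -10 0 0 0; 0 0 0 -20 0 0 0; 0 0 0 -30 0 0 0; 0 0 0 -30 0 0 0; 0 0 0 -30 0 0 0"

```text
time_s: 22.27
position: [0.4826, -0.2001, 0.2917]
tool_rot: [[0.308, 0.951, 0.0], [0.951, -0.308, 0.0], [0.0, 0.0, -1.0]]
ft_force: [0.9, 0.5, -0.6]
grip_width: 0.0854
```

Call:
arm_command --rows "0 36 -12 0 0 0 0; 0 36 -12 0 0 0 0; 0 36 -12 0 0 0 0; 0 36 -12 0 0 0 0; 0 36 -12 0 0 0 0"

```text
time_s: 22.68
position: [0.4808, -0.0088, 0.2905]
tool_rot: [[0.309, 0.951, 0.001], [0.951, -0.309, 0.0], [0.0, 0.001, -1.0]]
ft_force: [1.5, 0.1, -0.2]
grip_width: 0.0855
```

Call:
arm_command --rows "0 36 -12 0 0 0 0; 0 36 -12 0 0 0 0; 0 0 0 0 0 0 0; 0 0 0 0 0 0 0"

```text
time_s: 23.02
position: [0.4804, 0.067, 0.2904]
tool_rot: [[0.305, 0.952, 0.001], [0.952, -0.305, -0.0], [0.0, 0.001, -1.0]]
ft_force: [-1.0, 0.0, -0.6]
grip_width: 0.0853
```

```bash
python3 look.py 9 190 90 130 130 290 150 130 130;  python3 -c "
from h import *
o=readout.observe();print(o['time_s'],o['position'],o['ft_force'],o['qvel'])"
```

```text
23.1167 [0.4807 0.0649 0.2903] [ 0.4031 -0.7302 -0.1374] [-1.3173  0.1259  0.0087 -0.042  -0.0528 -0.0033]
```

The picture quota is used up, so the last check is numeric. I'll take the tape strip on the small carton's top in the top view, and compare before and after at the bystanders.

```bash
cat > fin.py <<'E'
from h import *
from rig import eyes
def tape(f,z):
    im=np.load(f"pics/top{f}.npy")[200:270,310:390].astype(int); im=cv2.resize(im.astype(np.uint8),None,fx=4,fy=4,interpolation=cv2.INTER_CUBIC).astype(int)
    m=((im.min(2)>115)).astype(np.uint8); n,l,st,ce=cv2.connectedComponentsWithStats(m)
    for i in sorted(range(1,n),key=lambda i:-st[i,4])[:2]:
        (c,wh,an)=cv2.minAreaRect(np.argwhere(l==i)[:,::-1].astype(np.float32)); b=cv2.boxPoints((c,wh,an))/4-.375+[310,200]
        back=lambda uv:least_squares(lambda p:(proj("top",[p[0],p[1],z])-uv).ravel(),[.48,-.2]).x
        W=np.array([back(u) for u in b]); e=W[1]-W[0]; e2=W[2]-W[1]; d=e if np.linalg.norm(e)>np.linalg.norm(e2) else e2
        print(f,"area",st[i,4],"centre",W.mean(0),"LxW mm",np.linalg.norm(e)*1e3,np.linalg.norm(e2)*1e3,"angle to hinge",(np.arctan2(d[1],d[0])-(CA+np.pi/2)+np.pi/2)%np.pi-np.pi/2)
tape("6",.1465); tape("9",.1865)
# bystanders: local template shift between first and last pictures
A,B=[cv2.cvtColor(np.load(f"pics/top{f}.npy"),cv2.COLOR_RGB2GRAY) for f in("0","9")]
for nm,(u,v) in dict(jback=(382,192),jfront=(339,271),jmid=(283,245),jrack=(175,252),bottle=(280,187),bowl=(291,150),tape=(132,226),spat=(431,250)).items():
    r=16 if nm in("bowl","tape") else 10
    t=A[v-r:v+r,u-r:u+r]; s=B[v-r-10:v+r+10,u-r-10:u+r+10]; q=cv2.matchTemplate(s,t,cv2.TM_CCOEFF_NORMED); _,mx,_,loc=cv2.minMaxLoc(q); print(nm,np.array(loc)-10,round(mx,2))
# predicted vs seen silhouette in scene, whole stack
import sil; from sil import *
sil.rois.clear(); sil.rois.update({"scene":(210,90,90,60)})
def bx(c,a,L,W,z0,z1): return np.array([[i*L/2,j*W/2,k] for i in(-1,1) for j in(-1,1) for k in(z0,z1)])@Rz(a).T+[*c,0]
m=mask("scene","9")
LG=(.4829,-.1995)
g0=hull("scene",bx(LG,CA+np.pi/2,.1,.066,.0915,.1465))|hull("scene",bx(C,CA+np.pi/2,.17,.13,.0,.0915))
def cost(p): return (((g0|hull("scene",bx(p[:2],p[2],.1,.046,p[3],p[3]+.04)))!=m)[:150]).sum()
p0=np.array([.4829,-.2002,CA+np.pi/2,.1465]); s=minimize(cost,p0,method="Nelder-Mead",options=dict(initial_simplex=np.vstack([p0]+[p0+d for d in np.diag([.005,.005,.05,.004])]))); print("scene fit small",s.x-[0,0,np.pi/2,0],s.fun,cost(p0),m.sum())
E
python3 fin.py
```

```text
6 area 2437 centre [ 0.4833 -0.1996] LxW mm 14.385608252936738 98.8587253572718 angle to hinge 0.0001899479063451892
6 area 94 centre [ 0.4148 -0.0924] LxW mm 4.04331596527465 18.601448199827146 angle to hinge 0.1165164731031405
9 area 2567 centre [ 0.4831 -0.1965] LxW mm 14.416852188946661 98.91712835169983 angle to hinge 0.018699584130786207
9 area 42 centre [ 0.413  -0.0941] LxW mm 7.8364943170193255 2.3911932704529977 angle to hinge 0.43733779810434203
jback [0 0] 0.99
jfront [0 0] 0.95
jmid [1 0] 0.69
jrack [0 0] 1.0
bottle [0 0] 1.0
bowl [0 0] 1.0
tape [0 0] 1.0
spat [0 0] 1.0
scene fit small [ 0.4829 -0.2002 -0.325   0.1465] 414.0 414 5365
```

The checks pass:
- **Large carton:** within about 4 mm of the case axis, and square.
- **Small carton:** about 3 mm from the large one and 0.02 rad off square. Its tape measures 98.9 mm at the assumed height, so it lies level where it should.
- **Bystanders:** unmoved. jar_mid's weaker match is probably the arm's shadow, since it shifted by at most 1 px.

I'm handing in.

```bash
python3 -c "
from rig import env
print(env.close_job())"
```

```text
the job is handed in; nothing more can be done
None
```

I closed the lid gently, stacked the large carton and then the small one on it, backed the arm clear, and handed the job in at about 23 s. No verdict was reported.

What my last checks showed:
- **Lid:** the pictures after closing show it shut. The fingertips stopped at 0.091 m with 24 N of reaction.
- **Large carton:** within about 4 mm of the case axis and square to the hinge. It touched down at the predicted height and was released without a drop.
- **Small carton:** about 3 mm from the large carton's centre and 0.02 rad off square. It also touched down at the predicted height.
- **Bystanders:** template matching found none of them moved by more than 1 px.

Checks that were weaker or disagreed:
- **Last picture not seen:** I had used all 12 views, so I checked the final state only by numbers from the images.
- **jar_mid:** its template match was weak (0.69, with a 1 px shift), probably because of the arm's shadow.
- **Scene-view fit of the small carton:** the fit never moved off its starting guess, so it adds little.
- **Case position:** my separate estimates differed by up to 4 mm.

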